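# Sweep walnut offcuts into the scrap tray

### The arm

A 6-joint arm with a two-finger parallel gripper is mounted at the origin on the work surface. World frame = base frame: x ahead of the robot, y to its left, z up, the work surface at z = 0. Lengths are in m, angles in rad, forces in N, time in s.
With the tool pointing down it reaches from about 0.35 to 0.975 m from the base axis. Payload 4.9 kg.
Tool frame: the origin (TCP) lies between the finger pads; the fingertips stand 17 mm ahead of it and the grasp point (between the pads) lies 2 mm behind it (manip.nose_length is the distance from the TCP to the fingertips, in m); z points along the fingers, y is the line along which they close (so a half turn about z gives the same grasp; the last joint's range is limited). The gripper opens to 85 mm and grips with 20 to 120 N. Pads are 22 mm wide; open, the fingers measure 114 mm over their backs; the gripper's body (76 mm by 85 mm) begins 54 mm behind the grasp point. The pads swing forward as they close: fully open they stand 13 mm farther back than shut.
Start: joints at [-1.246, 0.053, 1.613, -0, 1.476, -0.119], TCP at [0.268, -0.564, 0.248] pointing down, gripper open.
Joint ranges: [-3.01, 3.01], [-1.01, 2.22], [0.06, 2.58], [-1.02, 4.17], [0.09, 2.62], [-3.14, 3.14]. Speed limits (rad/s): [2.57, 2.57, 3.14, 3.14, 3.14, 3.14].

### API

Orientations are given as a unit quaternion [w, x, y, z].
In Python, from plant import manip gives the robot as it stands. The module is installed in compiled form; this text tells all that it offers.
- The arm moves only by the tool apply_moves, never from a script. Its argument "moves" is a list of rows, each a list of 3 entries, a list of its own where there are three numbers: the turn, a rotation vector about the tool's x, y, z in rad, then the shift along the tool's x, y, z in cm, then the closure, from -1 (fully open) to 1 (shut), so that 0 is half open. A call has 1 to 20 rows; each row is the pose to reach, as a shift and turn from the pose commanded when the call began, along the tool's axes at that moment; what a row does not reach only later rows make up. A row lasts 1/10 s, in which the tool goes at most 50 mm and 8.59 degrees, less where a joint would pass 70% of its speed; a pose out of reach is approached as far as the arm can. A call with a gripper value outside its range is refused whole. The fingers move at their own pace and stop on an object; the grip force is fixed at half the most. Time passes only in rows, so rows that repeat a pose let the fingers close. It gives the time, the measured TCP pose, the force, the opening and the grip force at its end, in the units of the state.
- manip.state(): the state, without advancing time (a new reading comes with each control period).
- manip.grab_frame(name): name is "scene" or "top" or "wrist"; returns a dict with "image" (400x640x3 uint8, red, green, blue), "K" (3x3 intrinsics, pixels), "rvec" (rotation vector, rad) and "tvec" (3), from world to camera coordinates, as OpenCV has them. Camera axes: x right, y down, z forward; pixel columns grow to the right and rows downward; lengths in m; the calibration is good to about 2 mm. A picture is of the moment at which its call begins. There is no depth.
- manip.job_done(): hands the job in; it is judged then, once.
Trained networks look in a picture, given as the dict that the camera call returned (one of the last four; its "shot" number tells which), for a name from the list of things; names that differ only in an ending like _2 or _b are one class to them, and where a whole thing is asked for, a point or a joint stands for the part that bears it (a point fixed in the world has none). Each returns a list of dicts, best first, with "score" (0 to 1); they miss things now and then, are a little off and sometimes report something else, mostly with a low value. They report only what shows in the picture. A call takes as long as a camera call.
- manip.look_for(picture, label): "location" ([x, y, z] in m, in the coordinates of the camera as it stood for that picture, good to about 4 mm: the middle of the surface that is visible of it).
- manip.silhouettes(picture, label): "pixels" (400x640 bool, what is visible of it).
- manip.spot_point(picture, label): "location" ([x, y, z] in m, in the coordinates of the camera as it stood for that picture, good to about 4 mm: a listed point, or the origin of a listed thing).
The state is a dict: "time": time; "joint_pos": joint angles; "joint_vel": joint speeds; "joint_efforts": joint torques, N m; "tool_pos": TCP position; "tool_rot": TCP orientation; "contact_force": force on the tool from outside, world axes, zero at the start; "ft_torque": the same for the moment, N m; "gripper_width": opening from 0.0 (shut) to 1.0 (fully open); "grasp_force": force on a finger pad.
Only numpy, scipy, OpenCV 4.12 (cv2) and the standard library are available. Lean on these libraries where they do the work, as an engineer would, in place of code of your own. Each camera call takes 0.05 s, during which the arm holds its last target. There are 200 camera calls.

### The job

Clear the turning waste off the bench: with the fingers, sweep the three dark walnut offcuts (a disc, a stub with a nub and a ring) along the bench top through the open front of the red scrap tray, until each lies wholly inside, past its front edge. Only push them, do not pick them up, and leave the finished pale pieces and everything else on the bench where they stand.

Things in the scene. Friction and masses are not known exactly. Their poses are not given: they have to be found in the camera images.
- scrap_tray: red scrap tray fixed to the bench: three upright walls 6 mm thick and 40 mm high with a thin yellow floor flush with the bench (no lip to climb). Outside 192 mm along its x and 150 mm along its y; inside 180 mm wide. Origin on the bench at the middle of that outline. Its open front is the plane 75 mm from the origin towards its own -y; the inner face of its back wall is 69 mm towards +y; inner side faces at 90 mm either way in x
- offcut_disc: dark walnut offcut, a plain disc 44 mm across and 22 mm high lying flat, 19 to 35 g, slides freely on the bench; origin at the centre of its underside
- offcut_stub: dark walnut offcut, a disc 50 mm across and 16 mm high with a 24 mm wide, 14 mm high nub on top (30 mm in all), 19 to 35 g, slides freely on the bench; origin at the centre of its underside
- offcut_ring: dark walnut offcut, a flat ring 48 mm across with a 24 mm hole, 20 mm high, 19 to 35 g, slides freely on the bench; origin at the centre of its underside
- finished_pot: finished turned pot, pale wood, 64 mm across, 32 mm high, origin at the centre of its underside; leave alone
- finished_knob: finished turned knob, pale wood, 50 mm across, 56 mm high, origin at the centre of its underside; leave alone
- glue_bottle: yellow glue bottle, 52 mm across, 120 mm high, origin at the centre of its underside; leave alone
- mug: blue mug, 80 mm across plus a handle at its +y, 90 mm high, origin at the centre of its underside; leave alone
- brass_ferrule: short upright brass tube, 36 mm across, 40 mm high, origin at the centre of its underside; leave alone
- blank: square block of medium-brown wood, 55 x 55 x 60 mm high, origin at the centre of its underside; leave alone
- gouge: turning gouge lying along its own x axis, wooden handle from 150 mm behind its origin, blade to 170 mm ahead, 26 mm thick, origin on the bench under it; leave alone

How it is judged:
By the outcome, as a careful person would: the job done as asked, in the order asked, and still so for the second after the job is handed in, with the robot touching nothing.
It also fails if it takes over 72 s, if anything falls off the work surface, if the arm or the gripper's body presses on something with over 40 N, if the wrist force passes 120 N, or if a joint passes its speed limit or range.

## Working session

There is one attempt and no reset: what is moved stays moved. The work goes in short steps, Python scripts to look and compute and a tool call to move; the robot and the scene stay as the last step left them, time stands still between calls to the robot, and variables do not carry over. Pictures are saved under pics/ and viewed, at most 10 in all, crops included, and the job is handed in when it is done.

Besides the shell and the picture viewer there is one more tool, called after "Call:" as name(argument=value, ...) on one line, values as JSON. apply_moves: Moves the arm, as the interface text tells. Its arguments: {"type":"object","properties":{"moves":{"type":"array"}},"required":["moves"]}

```bash
mkdir -p pics; cat > h.py <<'E'
import numpy as np, cv2
from plant import manip
def w(p,f):
    R=cv2.Rodrigues(np.array(f["rvec"],float))[0]
    return R.T@(np.array(p)-np.array(f["tvec"]).ravel())
def save(f,n): cv2.imwrite("pics/"+n+".png",f["image"][:,:,::-1])
def ray(u,v,z,f):
    R=cv2.Rodrigues(np.array(f["rvec"],float))[0];t=np.array(f["tvec"]).ravel()
    d=R.T@np.linalg.inv(f["K"])@[u,v,1];c=-R.T@t
    return c+d*(z-c[2])/d[2]
names="scrap_tray offcut_disc offcut_stub offcut_ring finished_pot finished_knob glue_bottle mug brass_ferrule blank gouge".split()
E
python3 - <<'E'
from h import *
for cam in ("top","scene"):
    f=manip.grab_frame(cam); save(f,cam+"0")
    print(cam)
    for n in names:
        print(n,[(np.round(w(d["location"],f),3).tolist(),round(d["score"],2)) for d in manip.spot_point(f,n)[:2]])
s=manip.state();print(s["time"],s["tool_pos"],s["tool_rot"])
E
```

```text
top
scrap_tray [([0.494, 0.256, -0.004], 0.61)]
offcut_disc [([0.641, 0.022, 0.002], 0.79), ([0.495, 0.258, -0.0], 0.55)]
offcut_stub [([0.481, -0.231, 0.0], 0.67)]
offcut_ring [([0.433, -0.04, -0.004], 0.54)]
finished_pot [([0.606, -0.205, -0.002], 0.71)]
finished_knob [([0.691, -0.173, 0.001], 0.61)]
glue_bottle [([0.767, 0.247, -0.004], 0.78)]
mug [([0.645, -0.384, -0.005], 0.9)]
brass_ferrule [([0.453, -0.373, -0.006], 0.74)]
blank [([0.792, 0.013, 0.005], 0.76)]
gouge [([0.76, -0.281, -0.001], 0.9), ([0.435, -0.04, -0.002], 0.37)]
scene
scrap_tray [([0.495, 0.255, 0.001], 0.9)]
offcut_disc []
offcut_stub []
offcut_ring [([0.439, -0.04, -0.006], 0.81)]
finished_pot [([0.605, -0.206, -0.001], 0.71)]
finished_knob [([0.7, -0.172, -0.006], 0.86), ([0.764, -0.279, 0.0], 0.45)]
glue_bottle [([0.768, 0.247, -0.004], 0.96)]
mug []
brass_ferrule [([0.794, 0.01, -0.001], 0.62)]
blank [([0.792, 0.006, -0.0], 0.95)]
gouge [([0.794, 0.007, -0.002], 0.44)]
1.2 [ 0.26838114 -0.56443744  0.24829818] [5.82525399e-06 9.75474234e-01 2.20113647e-01 1.71875361e-05]
```

View pics/top0.png

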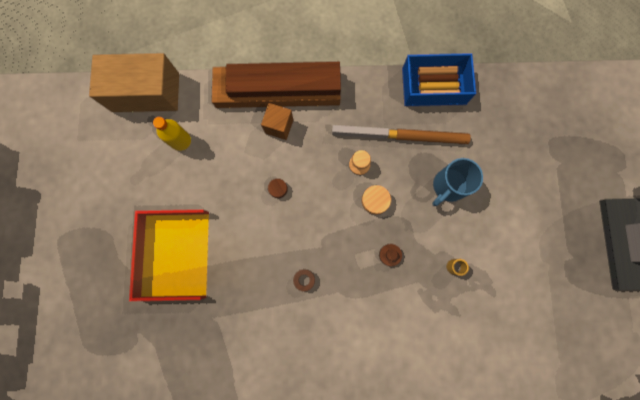

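Top view: the tray at about (170,255) px opens towards −y (image right). The disc is at (278,188), the stub at (391,255) and the ring at (305,281). They match the network positions, and nothing stands in the lanes. I'll move behind the disc first.

Call:
apply_moves(moves=[[[0, 0, -0.14], [4, -2.2, 0], 0.3], [[0, 0, -0.28], [8, -4.4, 0], 0.3], [[0, 0, -0.42], [12, -6.6, 0], 0.3], [[0, 0, -0.56], [16, -8.8, 0], 0.3], [[0, 0, -0.7], [20, -11, 0], 0.3], [[0, 0, -0.84], [24, -13.2, 0], 0.3], [[0, 0, -0.98], [28, -15.4, 0], 0.3], [[0, 0, -1.12], [32, -17.6, 0], 0.3], [[0, 0, -1.26], [36, -19.8, 0], 0.3], [[0, 0, -1.4], [40, -22, 0], 0.3], [[0, 0, -1.564], [44, -24.2, 0], 0.3], [[0, 0, -1.564], [48, -26.4, 0], 0.3], [[0, 0, -1.564], [52, -28.6, 0], 0.3], [[0, 0, -1.564], [56, -31, 0], 0.3], [[0, 0, -1.564], [58.8, -32.4, 0], 0.3], [[0, 0, -1.564], [58.8, -32.4, 0], 0.3], [[0, 0, -1.564], [58.8, -32.4, 0], 0.3], [[0, 0, -1.564], [58.8, -32.4, 0], 0.3]])

```text
time: 3.0
tool_pos: [0.6598, -0.0202, 0.2482]
tool_rot: [-0.0, 0.537, 0.843, -0.0]
contact_force: [0.2, 0.5, -0.3]
gripper_width: 0.353
grasp_force: 0.0
```

```bash
python3 - <<'E'
from h import *
s=manip.state();print(s["time"],s["tool_pos"],s["tool_rot"],s["gripper_width"],manip.nose_length)
f=manip.grab_frame("wrist");save(f,"wrist1")
for n in names[:4]: print(n,[(np.round(w(d["location"],f),3).tolist(),round(d["score"],2)) for d in manip.spot_point(f,n)[:2]])
f=manip.grab_frame("top")
for n in names[:4]: print(n,[(np.round(w(d["location"],f),3).tolist(),round(d["score"],2)) for d in manip.spot_point(f,n)[:2]])
h=cv2.cvtColor(f["image"],cv2.COLOR_RGB2HSV);m=cv2.inRange(h,(20,150,60),(35,255,255));m[:,:100]=0;m[:190]=0;m[:,240:]=0
P=np.array([ray(u,v,0,f)[:2] for v,u in np.argwhere(m>0)],np.float32)
print(cv2.boxPoints(cv2.minAreaRect(P)))
E
```

```text
3.0 [ 0.65983239 -0.02020644  0.24820727] [-8.78889070e-05  5.37396735e-01  8.43329519e-01 -2.51252930e-04] 0.35290010537125716 0.017
scrap_tray []
offcut_disc [([0.64, 0.016, 0.0], 0.84)]
offcut_stub [([0.487, -0.234, 0.003], 0.67)]
offcut_ring [([0.437, -0.041, 0.002], 0.88)]
scrap_tray []
offcut_disc [([0.453, -0.375, -0.005], 0.24)]
offcut_stub [([0.485, -0.228, 0.001], 0.95)]
offcut_ring [([0.435, -0.04, -0.003], 0.59)]
[[0.4974516  0.29024017]
 [0.5839109  0.28645343]
 [0.5853428  0.31914634]
 [0.49888355 0.32293308]]
```

View pics/wrist1.png

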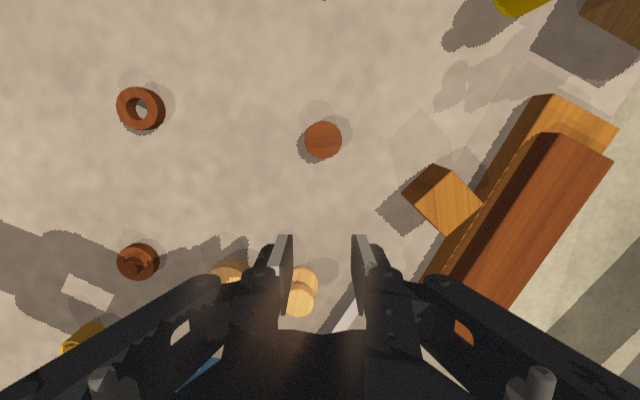

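Wrist view: the disc is at (323,140), centred between the fingers, with the ring at (140,108) and the stub at (138,260) off to the side. The tray is turned about −2.5°. Next I'll descend behind the disc.

Call:
apply_moves(moves=[[[0, 0, 0], [0, 0, 4], 0.3], [[0, 0, 0], [0, 0, 8], 0.3], [[0, 0, 0], [0, 0, 12], 0.3], [[0, 0, 0], [0, 0, 16], 0.3], [[0, 0, 0], [0, 0, 19], 0.3], [[0, 0, 0], [0, 0, 21], 0.3], [[0, 0, 0], [0, 0, 22], 0.3], [[0, 0, 0], [0, 0, 22.5], 0.3], [[0, 0, 0], [0, 0, 22.5], 0.3]])

```text
time: 4.4
tool_pos: [0.6606, -0.0194, 0.0236]
tool_rot: [0.0, 0.537, 0.844, 0.0]
contact_force: [-0.3, 0.2, 0.2]
gripper_width: 0.349
grasp_force: 0.0
```

Call:
apply_moves(moves=[[[0, 0, 0], [0.8, 0, 0], 0.3], [[0, 0, 0], [1.7, 0, 0], 0.3], [[0, 0, 0], [3.2, -0.5, 0], 0.3], [[0, 0, 0], [4.7, -1.0, 0], 0.3], [[0, 0, 0], [6.2, -1.6, 0], 0.3], [[0, 0, 0], [7.7, -2.2, 0], 0.3], [[0, 0, 0], [9.2, -2.8, 0], 0.3], [[0, 0, 0], [10.7, -3.4, 0], 0.3], [[0, 0, 0], [12.2, -4.0, 0], 0.3], [[0, 0, 0], [13.7, -4.5, 0], 0.3], [[0, 0, 0], [15.1, -4.9, 0], 0.3], [[0, 0, 0.03], [16.4, -5.1, 0], 0.3], [[0, 0, 0.08], [17.6, -5.0, 0], 0.3], [[0, 0, 0.13], [18.8, -4.7, 0], 0.3], [[0, 0, 0.18], [20, -4.3, 0], 0.3]])

```text
time: 5.9
tool_pos: [0.5357, 0.1445, 0.0231]
tool_rot: [-0.0, 0.611, 0.791, -0.0]
contact_force: [0.4, -0.6, 1.2]
gripper_width: 0.35
grasp_force: 0.4
```

```bash
python3 - <<'E'
from h import *
s=manip.state();print(s["time"],s["tool_pos"],s["tool_rot"],s["contact_force"])
f=manip.grab_frame("wrist");save(f,"wrist2")
for n in names[:4]: print(n,[(np.round(w(d["location"],f),3).tolist(),round(d["score"],2)) for d in manip.spot_point(f,n)[:2]])
E
```

```text
5.9 [0.53569505 0.14450387 0.02308657] [-2.89176230e-04  6.11459017e-01  7.91275983e-01 -3.23991973e-04] [ 0.42064155 -0.59218734  1.22655468]
scrap_tray [([0.497, 0.25, 0.003], 0.61)]
offcut_disc [([0.526, 0.167, 0.002], 0.75)]
offcut_stub []
offcut_ring []
```

View pics/wrist2.png

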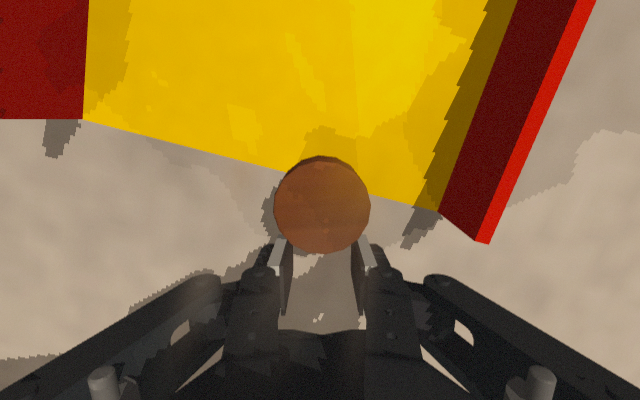

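The disc sits in the finger cradle at (322,205), right at the tray mouth. I'll push on, squaring the tool up on the way, then back out and lift.

Call:
apply_moves(moves=[[[0, 0, 0.04], [1.2, 0.3, 0], 0.3], [[0, 0, 0.08], [2.5, 0.6, 0], 0.3], [[0, 0, 0.12], [3.8, 0.9, 0], 0.3], [[0, 0, 0.16], [5.1, 1.2, 0], 0.3], [[0, 0, 0.2], [6.4, 1.5, 0], 0.3], [[0, 0, 0.25], [7.6, 1.8, 0], 0.3], [[0, 0, 0.25], [8.5, 2.0, 0], 0.3], [[0, 0, 0.25], [9.1, 2.1, 0], 0.3], [[0, 0, 0.25], [9.1, 2.1, 0], 0.3], [[0, 0, 0.25], [8, 1.8, 0], 0.3], [[0, 0, 0.25], [5, 1.0, 0], 0.3], [[0, 0, 0.25], [1.5, 0.1, 0], 0.3], [[0, 0, 0.25], [-2, -0.8, 0], 0.3], [[0, 0, 0.25], [-3, -1, -4], 0.3], [[0, 0, 0.25], [-4, -1.2, -8], 0.3], [[0, 0, 0.25], [-4, -1.2, -11], 0.3], [[0, 0, 0.25], [-4, -1.2, -11], 0.3]])

```text
time: 7.85
tool_pos: [0.5387, 0.1005, 0.1393]
tool_rot: [0.004, 0.705, 0.709, 0.004]
contact_force: [0.9, -0.0, 0.8]
gripper_width: 0.346
grasp_force: 0.0
```

```bash
python3 - <<'E'
from h import *
s=manip.state();print(s["time"],s["tool_pos"],s["tool_rot"],s["contact_force"])
for c in ("wrist","top"):
  f=manip.grab_frame(c)
  for n in names[:4]: print(n,[(np.round(w(d["location"],f),3).tolist(),round(d["score"],2)) for d in manip.spot_point(f,n)[:2]])
E
```

```text
7.85 [0.53865644 0.10045308 0.13928998] [0.00367473 0.70515754 0.70903116 0.00376294] [ 0.93592825 -0.02767309  0.7676551 ]
scrap_tray [([0.498, 0.252, 0.004], 0.93)]
offcut_disc []
offcut_stub [([0.793, 0.012, 0.0], 0.7)]
offcut_ring []
scrap_tray [([0.495, 0.257, -0.001], 0.79)]
offcut_disc []
offcut_stub [([0.482, -0.229, 0.001], 0.66), ([0.601, -0.204, -0.0], 0.37)]
offcut_ring [([0.432, -0.039, -0.005], 0.52)]
```

Call:
apply_moves(moves=[[[0, 0, 0], [-4, -0.6, 0], 0.3], [[0, 0, 0], [-8, -1.2, 0], 0.3], [[0, 0, 0], [-12, -1.8, 0], 0.3], [[0, 0, 0], [-16, -2.4, 0], 0.3], [[0, 0, 0], [-20, -3, 0], 0.3], [[0, 0, 0], [-24, -3.6, 0], 0.3], [[0, 0, 0], [-28, -4.2, 0], 0.3], [[0, 0, 0], [-32, -4.8, 0], 0.3], [[0, 0, 0], [-35.5, -5.4, 0], 0.3], [[0, 0, 0], [-37.8, -5.5, 0], 0.3], [[0, 0, 0], [-37.8, -5.5, 0], 0.3], [[0, 0, 0], [-37.8, -5.5, 0], 0.3]])

```text
time: 9.55
tool_pos: [0.4827, -0.2763, 0.1329]
tool_rot: [-0.001, 0.705, 0.709, 0.0]
contact_force: [-0.2, 0.4, -0.2]
gripper_width: 0.354
grasp_force: 0.0
```

```bash
python3 - <<'E'
from h import *
s=manip.state();print(s["time"],s["tool_pos"],s["tool_rot"],s["contact_force"])
for c in ("wrist","top"):
  f=manip.grab_frame(c);save(f,c+"3")
  for n in names[:4]: print(n,[(np.round(w(d["location"],f),3).tolist(),round(d["score"],2)) for d in manip.spot_point(f,n)[:2]])
a=cv2.imread("pics/top3.png")[150:350,100:500];b=cv2.imread("pics/wrist3.png")
cv2.imwrite("pics/c3.png",np.vstack([cv2.resize(a,(600,300)),cv2.resize(b,(600,300))[:290]]))
E
```

```text
9.55 [ 0.48270601 -0.27633111  0.13288279] [-5.49494205e-04  7.04892254e-01  7.09314170e-01  1.30700738e-04] [-0.23536472  0.37937749 -0.24176628]
scrap_tray []
offcut_disc [([0.697, -0.171, 0.004], 0.42)]
offcut_stub [([0.486, -0.231, 0.003], 0.68)]
offcut_ring []
scrap_tray [([0.498, 0.256, -0.002], 0.62), ([0.604, -0.205, 0.001], 0.44)]
offcut_disc [([0.533, 0.266, 0.002], 0.66)]
offcut_stub [([0.485, -0.231, -0.0], 0.93), ([0.761, -0.281, -0.002], 0.74)]
offcut_ring [([0.435, -0.042, -0.001], 0.84)]
```

View pics/c3.png

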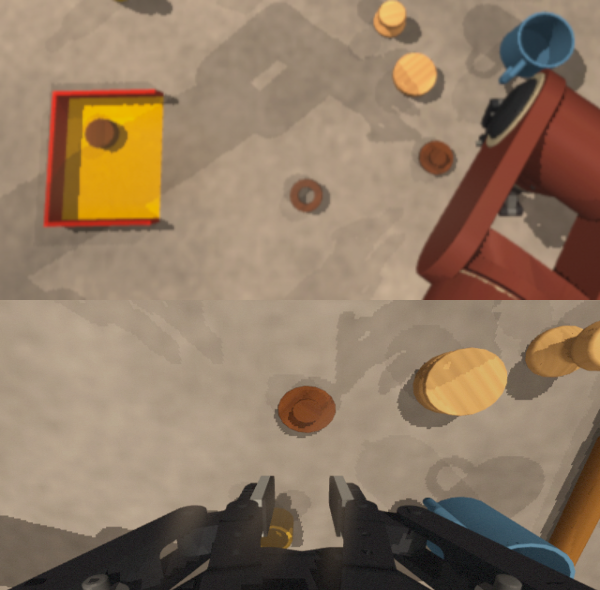

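The disc is inside at about (0.533, 0.266). The stub shows at (307,410) in the lower panel, lined up with the fingers. I'll descend and sweep the stub past the ring.

Call:
apply_moves(moves=[[[0, 0, 0], [0, 0.1, 3], 0.3], [[0, 0, 0], [0, 0.3, 6], 0.3], [[0, 0, 0], [0, 0.3, 9], 0.3], [[0, 0, 0], [0, 0.3, 10.5], 0.3], [[0, 0, 0], [0, 0.3, 11], 0.3], [[0, 0, 0], [0, 0.3, 11], 0.3], [[0, 0, 0], [1, 0.3, 11], 0.3], [[0, 0, 0], [2, 0.3, 11], 0.3], [[0, 0, 0], [3.5, 0.4, 11], 0.3], [[0, 0, 0], [5, 0.6, 11], 0.3], [[0, 0, 0], [6.5, 0.8, 11], 0.3], [[0, 0, 0], [8, 1.0, 11], 0.3], [[0, 0, 0], [9.5, 1.2, 11], 0.3], [[0, 0, 0], [11, 1.4, 11], 0.3], [[0, 0, 0], [12.5, 1.6, 11], 0.3], [[0, 0, 0], [13.5, 1.7, 11], 0.3], [[0, 0, 0], [14, 1.7, 11], 0.3], [[0, 0, 0], [14, 1.7, 11], 0.3]])

```text
time: 11.85
tool_pos: [0.4987, -0.1355, 0.0231]
tool_rot: [-0.0, 0.704, 0.71, -0.0]
contact_force: [0.2, 0.9, -0.1]
gripper_width: 0.353
grasp_force: 0.0
```

```bash
python3 - <<'E'
from h import *
s=manip.state();print(s["time"],s["tool_pos"],s["tool_rot"],s["contact_force"])
for c in ("wrist","top"):
  f=manip.grab_frame(c)
  if c=="wrist":save(f,c+"4")
  for n in names[:4]: print(n,[(np.round(w(d["location"],f),3).tolist(),round(d["score"],2)) for d in manip.spot_point(f,n)[:2]])
E
```

```text
11.85 [ 0.49873216 -0.13554079  0.02307164] [-3.30515447e-04  7.04349175e-01  7.09853598e-01 -4.52048320e-06] [ 0.17660857  0.94303077 -0.12640835]
scrap_tray []
offcut_disc []
offcut_stub [([0.499, -0.105, 0.006], 0.89)]
offcut_ring [([0.436, -0.042, 0.005], 0.93)]
scrap_tray [([0.492, 0.254, -0.002], 0.72)]
offcut_disc [([0.529, 0.268, 0.003], 0.63), ([0.757, -0.282, -0.001], 0.38)]
offcut_stub [([0.495, -0.103, 0.003], 0.51)]
offcut_ring [([0.431, -0.038, -0.001], 0.46)]
```

View pics/wrist4.png

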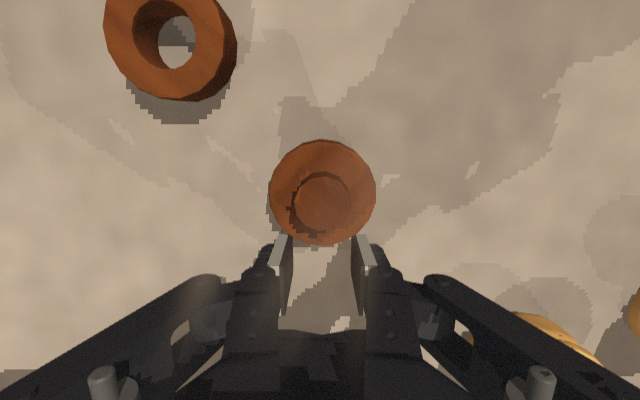

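The stub is held in the cradle at (322,192) and the ring is clear to the left at (170,45). I'll swing out slightly more and continue into the tray.

Call:
apply_moves(moves=[[[0, 0, 0], [1, 0.2, 0], 0.3], [[0, 0, 0], [2.5, 0.5, 0], 0.3], [[0, 0, 0], [4, 0.8, 0], 0.3], [[0, 0, 0], [5.7, 0.9, 0], 0.3], [[0, 0, 0], [7.4, 0.9, 0], 0.3], [[0, 0, 0], [9.1, 0.9, 0], 0.3], [[0, 0, 0], [10.8, 0.9, 0], 0.3], [[0, 0, 0], [12.5, 0.9, 0], 0.3], [[0, 0, 0], [14.2, 0.9, 0], 0.3], [[0, 0, 0], [15.9, 0.7, 0], 0.3], [[0, 0, 0], [17.6, 0.4, 0], 0.3], [[0, 0, 0], [19.3, 0.1, 0], 0.3], [[0, 0, 0], [21, -0.2, 0], 0.3], [[0, 0, 0], [22.7, -0.5, 0], 0.3], [[0, 0, 0], [24.4, -0.8, 0], 0.3], [[0, 0, 0], [26.1, -1.0, 0], 0.3], [[0, 0, 0], [27.6, -1.1, 0], 0.3], [[0, 0, 0], [28.6, -1.1, 0], 0.3], [[0, 0, 0], [29, -1.1, 0], 0.3], [[0, 0, 0], [29, -1.1, 0], 0.3]])

```text
time: 14.35
tool_pos: [0.4857, 0.1543, 0.0233]
tool_rot: [-0.0, 0.704, 0.71, -0.0]
contact_force: [-0.4, 0.1, 0.0]
gripper_width: 0.349
grasp_force: 0.0
```

```bash
python3 - <<'E'
from h import *
s=manip.state();print(s["time"],s["tool_pos"],s["tool_rot"],s["contact_force"])
for c in ("wrist","top"):
  f=manip.grab_frame(c)
  for n in names[:4]: print(n,[(np.round(w(d["location"],f),3).tolist(),round(d["score"],2)) for d in manip.spot_point(f,n)[:2]])
E
```

```text
14.35 [0.48573017 0.15427742 0.02329355] [-3.97579102e-06  7.04196628e-01  7.10005007e-01 -6.19294337e-06] [-4.46029157e-01  1.11586792e-01  1.39178966e-05]
scrap_tray [([0.495, 0.253, 0.003], 0.82)]
offcut_disc [([0.532, 0.261, 0.003], 0.63)]
offcut_stub [([0.485, 0.186, -0.001], 0.59)]
offcut_ring []
scrap_tray []
offcut_disc []
offcut_stub []
offcut_ring [([0.432, -0.043, -0.002], 0.59)]
```

Call:
apply_moves(moves=[[[0, 0, 0], [1, 0, 0], 0.3], [[0, 0, 0], [2.3, -0.1, 0], 0.3], [[0, 0, 0], [3.6, -0.1, 0], 0.3], [[0, 0, 0], [4.9, -0.2, 0], 0.3], [[0, 0, 0], [6, -0.2, 0], 0.3], [[0, 0, 0], [6.5, -0.2, 0], 0.3], [[0, 0, 0], [6.5, -0.2, 0], 0.3], [[0, 0, 0], [5, -0.1, 0], 0.3], [[0, 0, 0], [2, 0, 0], 0.3], [[0, 0, 0], [-1.5, 0, 0], 0.3], [[0, 0, 0], [-4.5, 0, -2], 0.3], [[0, 0, 0], [-8, -0.5, -5], 0.3], [[0, 0, 0], [-11, -1.5, -8], 0.3], [[0, 0, 0], [-14.5, -2.5, -10], 0.3], [[0, 0, 0], [-18, -3.5, -11], 0.3], [[0, 0, 0], [-21, -4.5, -11], 0.3], [[0, 0, 0], [-23.5, -5, -11], 0.3], [[0, 0, 0], [-24.3, -5, -11], 0.3], [[0, 0, 0], [-24.3, -5, -11], 0.3]])

```text
time: 16.75
tool_pos: [0.4372, -0.0911, 0.1332]
tool_rot: [-0.0, 0.706, 0.708, 0.0]
contact_force: [-0.5, 0.6, -0.1]
gripper_width: 0.352
grasp_force: 0.0
```

```bash
python3 - <<'E'
from h import *
s=manip.state();print(s["time"],s["tool_pos"],s["tool_rot"],s["contact_force"])
for c in ("wrist","top"):
  f=manip.grab_frame(c);save(f,c+"5")
  for n in names[:4]: print(n,[(np.round(w(d["location"],f),3).tolist(),round(d["score"],2)) for d in manip.spot_point(f,n)[:2]])
a=cv2.imread("pics/top5.png")[150:350,100:500];b=cv2.imread("pics/wrist5.png")
cv2.imwrite("pics/c5.png",np.vstack([cv2.resize(a,(600,300)),cv2.resize(b,(600,300))[:290]]))
E
```

```text
16.75 [ 0.43716798 -0.09109118  0.13324103] [-2.59683763e-05  7.05760648e-01  7.08450355e-01  3.79521382e-05] [-0.47943308  0.63473032 -0.11684942]
scrap_tray []
offcut_disc []
offcut_stub []
offcut_ring [([0.433, -0.039, 0.006], 0.66)]
scrap_tray [([0.493, 0.258, -0.002], 0.62), ([0.792, 0.016, 0.005], 0.47)]
offcut_disc [([0.527, 0.269, 0.001], 0.64)]
offcut_stub [([0.478, 0.255, 0.002], 0.63)]
offcut_ring [([0.76, -0.279, -0.001], 0.2)]
```

View pics/c5.png

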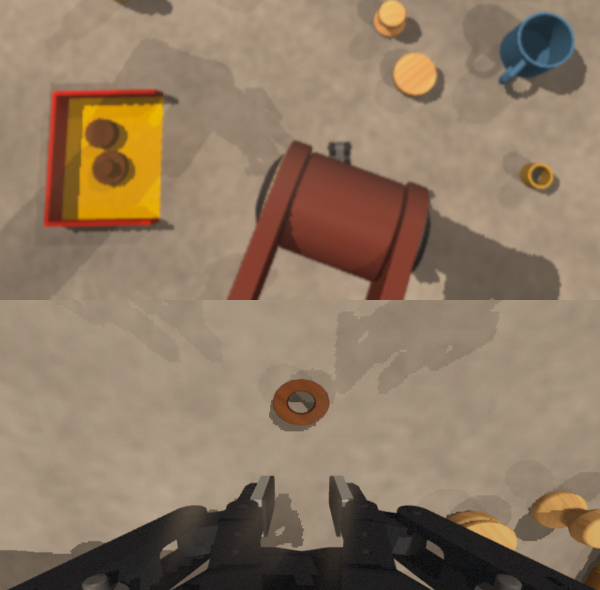

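The disc and stub are both inside the tray, at (100,133) and (112,168) in the upper panel. The ring is ahead at (301,403) in the lower panel. Now the ring.

Call:
apply_moves(moves=[[[0, 0, 0], [0, 0, 3], 0.3], [[0, 0, 0], [0, -0.2, 6], 0.3], [[0, 0, 0], [0, -0.2, 9], 0.3], [[0, 0, 0], [0, -0.2, 10.5], 0.3], [[0, 0, 0], [0, -0.2, 11], 0.3], [[0, 0, 0], [0, -0.2, 11], 0.3], [[0, 0, 0], [1, -0.2, 11], 0.3], [[0, 0, 0], [2, -0.2, 11], 0.3], [[0, 0, 0], [3.2, -0.1, 11], 0.3], [[0, 0, 0], [4.6, 0, 11], 0.3], [[0, 0, 0], [6, 0.2, 11], 0.3], [[0, 0, 0], [7.5, 0.4, 11], 0.3], [[0, 0, 0], [9, 0.6, 11], 0.3], [[0, 0, 0], [10.5, 0.8, 11], 0.3], [[0, 0, 0], [12, 0.9, 11], 0.3], [[0, 0, 0], [13.5, 1.0, 11], 0.3], [[0, 0, 0], [15, 1.1, 11], 0.3], [[0, 0, 0], [16.5, 1.2, 11], 0.3], [[0, 0, 0], [18, 1.3, 11], 0.3], [[0, 0, 0], [19, 1.4, 11], 0.3]])

```text
time: 19.25
tool_pos: [0.4504, 0.102, 0.0239]
tool_rot: [0.0, 0.704, 0.71, 0.0]
contact_force: [0.5, -0.3, -0.4]
gripper_width: 0.349
grasp_force: 0.3
```

```bash
python3 - <<'E'
from h import *
s=manip.state();print(s["time"],s["tool_pos"],s["tool_rot"],s["contact_force"])
f=manip.grab_frame("wrist");save(f,"wrist6")
for n in names[:4]: print(n,[(np.round(w(d["location"],f),3).tolist(),round(d["score"],2)) for d in manip.spot_point(f,n)[:2]])
E
```

```text
19.25 [0.45035722 0.10197988 0.02392091] [3.55087740e-04 7.04073304e-01 7.10127079e-01 4.34567866e-04] [ 0.52233797 -0.33542952 -0.388324  ]
scrap_tray []
offcut_disc []
offcut_stub []
offcut_ring []
```

View pics/wrist6.png

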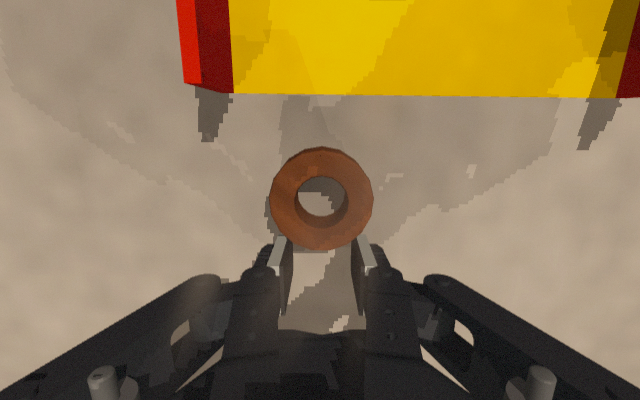

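The ring is centred in the cradle at (322,198), square to the tray mouth (front edge at row 95, left wall at column 230). Now the final push.

Call:
apply_moves(moves=[[[0, 0, 0], [1, 0.1, 0], 0.3], [[0, 0, 0], [2.2, 0.2, 0], 0.3], [[0, 0, 0], [3.4, 0.3, 0], 0.3], [[0, 0, 0], [4.6, 0.4, 0], 0.3], [[0, 0, 0], [5.8, 0.5, 0], 0.3], [[0, 0, 0], [6.8, 0.5, 0], 0.3], [[0, 0, 0], [7.6, 0.5, 0], 0.3], [[0, 0, 0], [8.4, 0.5, 0], 0.3], [[0, 0, 0], [8.6, 0.5, 0], 0.3], [[0, 0, 0], [8.6, 0.5, 0], 0.3]])

```text
time: 20.5
tool_pos: [0.4546, 0.1866, 0.0232]
tool_rot: [-0.0, 0.704, 0.71, -0.0]
contact_force: [0.5, 0.1, -0.0]
gripper_width: 0.349
grasp_force: 0.0
```

Call:
apply_moves(moves=[[[0, 0, 0], [-1.5, 0, 0], 0.3], [[0, 0, 0], [-4, 0, 0], 0.3], [[0, 0, 0], [-7, 0, -2], 0.3], [[0, 0, 0], [-10, 0, -5], 0.3], [[0, 0, 0], [-14, 0, -8], 0.3], [[0, 0, 0], [-18, 0, -11], 0.3], [[0, 0, 0], [-22, 0, -13], 0.3], [[0, 0, 0], [-26, 0, -15], 0.3], [[0, 0, 0], [-30, 0, -15], 0.3], [[0, 0, 0], [-33, 0, -15], 0.3], [[0, 0, 0], [-35, 0, -15], 0.3], [[0, 0, 0], [-35, 0, -15], 0.3], [[0, 0, 0], [-35, 0, -15], 0.3]])

```text
time: 21.8
tool_pos: [0.4567, -0.1637, 0.1731]
tool_rot: [-0.0, 0.705, 0.709, 0.0]
contact_force: [0.2, -0.3, 0.2]
gripper_width: 0.352
grasp_force: 0.0
```

```bash
python3 - <<'E'
from h import *
f=manip.grab_frame("top");save(f,"top7")
for n in names: print(n,[(np.round(w(d["location"],f),3).tolist(),round(d["score"],2)) for d in manip.spot_point(f,n)[:2]])
a=cv2.imread("pics/top7.png")
cv2.imwrite("pics/c7.png",np.vstack([cv2.resize(a[190:320,110:330],(660,390),interpolation=cv2.INTER_CUBIC),cv2.resize(a[50:350],(660,200))]))
E
```

```text
scrap_tray [([0.495, 0.256, -0.005], 0.69)]
offcut_disc [([0.53, 0.267, 0.002], 0.88), ([0.449, 0.215, -0.002], 0.71)]
offcut_stub [([0.48, 0.259, 0.005], 0.57)]
offcut_ring [([0.45, 0.213, -0.0], 0.89)]
finished_pot [([0.606, -0.203, 0.0], 0.85)]
finished_knob [([0.692, -0.177, 0.0], 0.83)]
glue_bottle [([0.768, 0.249, -0.003], 0.81)]
mug [([0.642, -0.38, -0.003], 0.81), ([0.693, -0.18, 0.002], 0.74)]
brass_ferrule [([0.529, 0.263, -0.001], 0.63), ([0.454, -0.375, -0.003], 0.4)]
blank [([0.794, 0.015, 0.005], 0.69)]
gouge [([0.761, -0.282, -0.001], 0.68)]
```

View pics/c7.png

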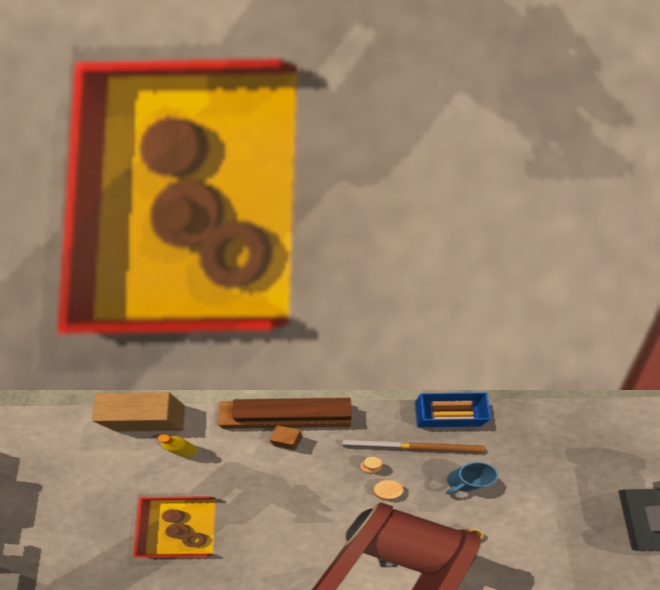

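All three offcuts lie on the yellow floor: disc (173,147), stub (187,213), ring (237,255). The front edge is at column 292, and everything else stands where it was. One numeric check of the margin at the ring, then I'll hand in.

```bash
python3 - <<'E'
from h import *
f=manip.grab_frame("top")
e=ray(110+292/3,275,0,f)[1]; r=ray(110+272/3,275,0.02,f)[1]; print("front",e,"ring edge",r)
if r-e>0.005: print(manip.job_done())
E
```

```text
front 0.17763534449596924 ring edge 0.18590939231935577
the job is handed in; nothing more can be done
None
```

I swept the disc, stub and ring into the red scrap tray and handed the job in at about 22 s; the ring sits closest to the front, about 8 mm inside the edge, and the other pieces measured within a few mm of where they started.

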